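# Lock the strainer plug into the coolant filter housing

### The job

Fit the strainer plug, the one with two lugs at its foot, into the coolant filter housing in the left drawer: push it straight down with its lugs through the two slots until it sits fully home, then turn it a quarter turn clockwise (seen from above) to lock it under the lips, and let go. Leave the similar plain stopper with the round foot where it stands.

Things in the scene. Friction and masses are not known exactly. Their poses are not given: they have to be found in the camera images.
- plug_center (a point): Bare steel strainer plug, 76 mm high, 0.25 kg, upright in the right drawer (floor z=0). Point: on its axis, half-way up; z up. Heights from underside: lug bar 62 (along x) x 12 mm, 0-8; neck 30 across, to 24; collar 40 across, 24-30; flat grip bar 46 long (x), 16 thick (y), 30-76: grip across y about 24 mm above the point. Grip bar and lugs are in line; half a turn changes nothing.
- housing: Fixed round grey housing with bright lips in the left drawer, foot 112, ring 94 mm across, 32 high, brass hose spigots on its +x side. Origin: centre of underside, z up. Inside, lug chamber 10-22 mm above origin (72 across) under two lips (22-32) along +y and -y. Plug enters with its x along housing x; home, its underside is 10 mm (plug_center 48 mm) above origin. Locked, grip bar along housing y.
- housing_mouth (a point): Centre of the socket's open mouth, 32 mm above the housing's origin, same axes. Hole 40 mm across, with two slots along +x and -x out to 35 mm from the axis, each 64 degrees wide (21 mm wide at the hole), top edges bevelled 6 mm. The plug, once home, turns freely clockwise from above; stops end the turn at about 105 degrees and bar it from turning the other way beyond about 15.
- stopper_center (a point): Plain stopper, a bystander: same steel, height, neck, collar and grip bar as the strainer plug but a round foot 44 mm across and no lugs; stands in the right drawer beside the plug, 12 cm or more away. Point: on its axis, half-way up, 38 mm above its underside. Not to be moved.
Mind the look-alikes: they are no part of the job. What is shaped like the part that bears plug_center but orange or pink is not meant.

How it is judged:
By the outcome, as a careful person would: the job done as asked, in the order asked, and still so for the second after the job is handed in, with the robot touching nothing.
It also fails if it takes over 42 s, if anything falls off the work surface, if the arm or the gripper's body presses on something with over 40 N, if the wrist force passes 120 N, or if a joint passes its speed limit or range.

### The arm

A 6-joint arm with a two-finger parallel gripper is mounted at the origin on a cart in front of the work surface, level with it; the furniture and walls round the work are solid. World frame = base frame: x ahead of the robot, y to its left, z up, the work surface at z = 0. Lengths are in mm, angles in rad, forces in N, time in s.
With the tool pointing down it reaches from about 300 to 775 mm from the base axis. Payload 14.6 kg.
Tool frame: the origin (TCP) lies midway between the tips of the shut fingers; the grasp point (between the pads) lies manip.tcp_to_grasp behind it (manip.tcp_to_grasp is the distance from the TCP to the grasp point, in mm); x points along the fingers, z is the direction in which the jaws open and shut, and the axes are right-handed (so a half turn about x gives the same grasp; the last joint's range is limited). The gripper opens to 94 mm and grips with 3 to 60 N. Pads are 16 mm wide; open, the fingers measure 119 mm over their backs; the gripper's body (75 mm by 177 mm) begins 78 mm behind the grasp point.
Start: joints at [-1.278, 0.3, 1.521, -0, 1.321, -0.067], TCP at [193.64, -514.774, 168.446] pointing down, gripper open.
Joint ranges: [-3.03, 3.03], [-0.79, 2.21], [0.23, 2.52], [-1.04, 4.18], [0, 3.07], [-2.55, 2.55]. Speed limits (rad/s): [2.22, 2.22, 2.57, 3.14, 3.14, 3.14].

### API

Orientations are given as [roll, pitch, yaw] about the fixed x, y, z axes, in that order (R = Rz(yaw) Ry(pitch) Rx(roll)).
In Python, from cell import manip gives the robot as it stands.
- The arm moves only by the shell command python3 -m jog 'ROWS' [FORCE]. ROWS is JSON, a list of rows, each an object of numbers: "grip": the opening, from 0 (shut) to 1 (fully open); "tx", "ty", "tz": the shift along the tool's x, y, z in units of 40 mm (1.0 is 40 mm); "turn": the turn about the tool's x in units of 6 degrees (1.0 is 6 degrees). In form: [{"grip": .., "tx": .., "ty": .., "tz": .., "turn": ..}, ...]. A call has 1 to 12 rows; each row is the pose to reach, as a shift and turn from the pose commanded when the call began, along the tool's axes at that moment; what a row does not reach only later rows make up. A row lasts 1/12 s, in which the tool goes at most 41.7 mm and 7.16 degrees, less where a joint would pass 70% of its speed; a pose out of reach is approached as far as the arm can. A call with a gripper value outside its range is refused whole. The fingers move at their own pace and stop on an object; FORCE is the grip in N (left out, the last holds). Time passes only in rows, so rows that repeat a pose let the fingers close. It gives the time, the measured TCP pose, the force and the opening at its end, in the units of the state.
- manip.read_state(): the state, without advancing time (a new reading comes with each control period).
- manip.camera(name): name is "scene" or "top"; returns a dict with "image" (400x640x3 uint8, red, green, blue), "fx", "fy", "cx", "cy" (pixels), "eye" and "attitude" of the camera in the world. Camera axes: x right, y up, looking along -z (the intrinsics and any distortion apply to the point x, -y, -z); pixel columns grow to the right and rows downward; lengths in mm; the calibration is good to about 2 mm. A picture is of the moment at which its call begins. There is no depth.
- manip.sign_off(): hands the job in, once; it reports no verdict.
The state is a dict: "clock": time; "joints": joint angles; "qd": joint speeds; "effort": joint torques, N m; "eef_pos": TCP position; "eef_rot": TCP orientation; "wrist_force": force on the tool from outside, world axes, zero at the start; "moment": the same for the moment, N m; "finger_gap": finger opening in mm.
Only numpy, scipy, OpenCV 4.12 (cv2) and the standard library are available. Lean on these libraries where they do the work, as an engineer would, in place of code of your own. Each camera call takes 0.05 s, during which the arm holds its last target. There are 200 camera calls.

## Working session

There is one attempt and no reset: what is moved stays moved. The work goes in short steps, Python scripts to look and compute and a shell command to move; the robot and the scene stay as the last step left them, time stands still between calls to the robot, and variables do not carry over. Pictures are saved under pics/ and viewed, about 8 in all and at most 12, crops included, and the job is handed in when it is done.

```bash
mkdir -p pics; ls
python3 - <<'E'
from cell import manip
import cv2,numpy as np
print(manip.tcp_to_grasp, manip.read_state())
for n in("scene","top"):
    c=manip.camera(n); cv2.imwrite(f"pics/{n}0.png",c["image"][:,:,::-1]); print({k:v for k,v in c.items() if k!="image"})
E
```

```text
pics
18.8 {'clock': 0.0, 'joints': array([-1.27762410e+00,  3.00499385e-01,  1.52157748e+00, -1.51191085e-05,
        1.32073629e+00, -6.65688852e-02]), 'qd': array([ 0.00065254,  0.00075825, -0.00161622, -0.00111774, -0.00216733,
        0.00033203]), 'effort': array([-1.22246729e-03, -5.31799150e+01, -3.52727330e+01,  7.07541802e-02,
        2.44479912e-02, -3.73739942e-05]), 'eef_pos': array([ 193.53470939, -514.48557802,  167.87237759]), 'eef_rot': array([3.08702172, 1.56957573, 1.87597025]), 'wrist_force': array([-0.10968   , -0.43264166,  0.88343037]), 'moment': array([ 0.00231006, -0.00317362, -0.0159389 ]), 'finger_gap': 93.91460503271739}
{'fx': 406.85364390402145, 'fy': 406.85364390402145, 'cx': 324.34940735146597, 'cy': 198.32719495418422, 'eye': array([-107.22231752,  466.40630412,  729.79335241]), 'attitude': array([ 0.83323952,  0.00692247, -2.24941179])}
{'fx': 464.23431659638186, 'fy': 464.23431659638186, 'cx': 313.499664216789, 'cy': 203.21415552600752, 'eye': array([ 268.17692411,   -3.73015394, 1065.28698597]), 'attitude': array([ 0.1879988 , -0.02185932, -1.5432211 ])}
```

View pics/top0.png

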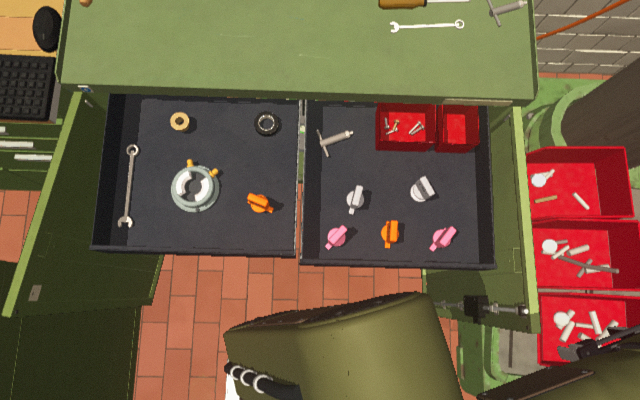

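View pics/scene0.png

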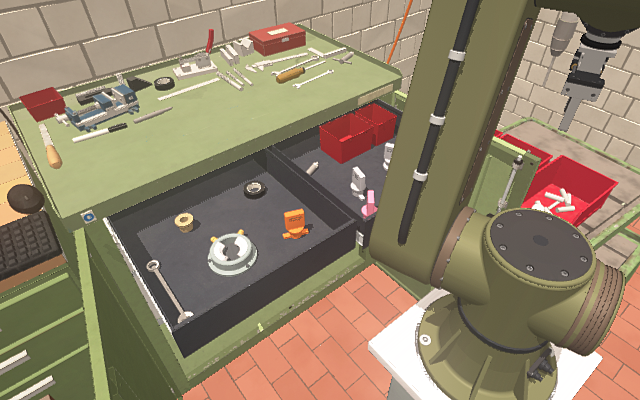

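The two steel candidates in the top view are at (355,199) and (423,189). The orange and pink ones are look-alikes and are excluded. The housing is at (194,188), with its spigots up-image, roughly +x. I'll enlarge both candidates and the housing.

```bash
cat > h.py <<'E'
import numpy as np, cv2
from scipy.spatial.transform import Rotation as R
def proj(c,P):
    M=R.from_euler('xyz',c["attitude"]).as_matrix()
    p=(np.atleast_2d(P)-c["eye"])@M
    return np.c_[c["cx"]+c["fx"]*p[:,0]/-p[:,2], c["cy"]+c["fy"]*p[:,1]/p[:,2]]
def ray(c,uv,z):
    M=R.from_euler('xyz',c["attitude"]).as_matrix()
    d=M@np.array([(uv[0]-c["cx"])/c["fx"],-(uv[1]-c["cy"])/c["fy"],-1])
    return c["eye"]+d*(z-c["eye"][2])/d[2]
def crop(im,x0,y0,w,h,s,name=None):
    o=cv2.resize(im[y0:y0+h,x0:x0+w,::-1],None,fx=s,fy=s,interpolation=cv2.INTER_CUBIC)
    if name: cv2.imwrite(name,o)
    return o
E
python3 - <<'E'
from cell import manip
from h import *
t=manip.camera("top");s=manip.camera("scene")
a=crop(t["image"],335,170,50,50,8);b=crop(t["image"],400,165,50,50,8)
d=np.hstack([a,b])
e=crop(s["image"],345,135,50,65,3); f=crop(t["image"],155,150,70,65,3)
cv2.imwrite("pics/c1.png",np.vstack([d,np.hstack([e,f,np.zeros((195,800-360,3),np.uint8)])]))
for uv in[(355,193),(423,184)]: print(uv,ray(t,uv,70))
print(ray(t,(194,188),32),proj(s,[ray(t,(355,199),40),ray(t,(423,189),40)]))
E
```

```text
(355, 193) [ 483.82058554 -110.76100122   70.        ]
(423, 184) [ 509.03191459 -261.21253549   70.        ]
[491.85305001 250.96130164  32.        ] [[358.70080605 182.90203419]
 [392.21818172 155.7507612 ]]
```

View pics/c1.png

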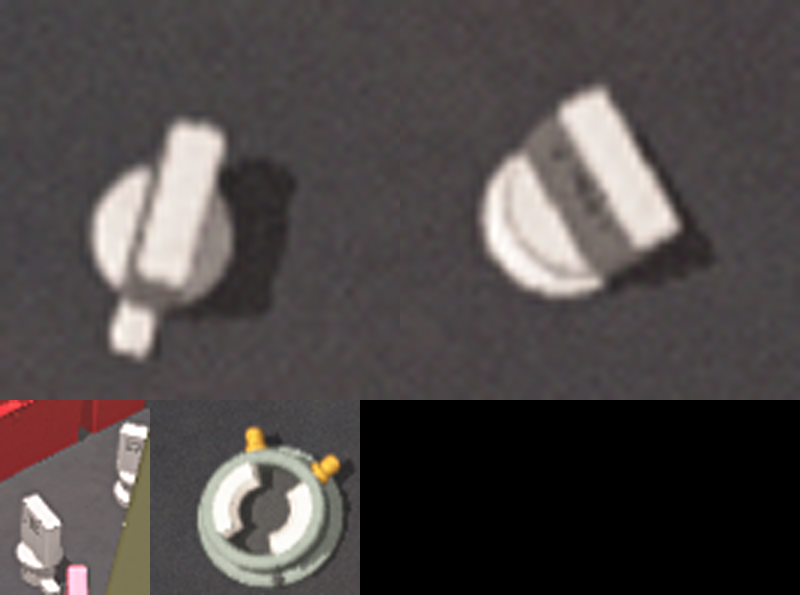

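The left candidate (355,199) has a lug bar sticking out at its foot around (351,211), so it is the strainer plug. The right one (423,189) has only a round foot, so it is the stopper and stays. The housing's slots point up-image, tilted about 20° to the right, and the spigots agree. Next I fit the poses and check them with overlays in both cameras.

```bash
cat >> h.py <<'E'
from scipy.optimize import least_squares
def place(p,pts):
    c,s=np.cos(p[2]),np.sin(p[2]); pts=np.asarray(pts,float)
    return np.c_[p[0]+c*pts[:,0]-s*pts[:,1], p[1]+s*pts[:,0]+c*pts[:,1], pts[:,2]]
def circ(r,z,a=np.arange(0,361,10)): return np.c_[r*np.cos(np.radians(a)),r*np.sin(np.radians(a)),np.full(len(a),z)]
PLUG=[np.array([[23,8,76],[23,-8,76],[-23,-8,76],[-23,8,76],[23,8,76.]]),circ(20,30),np.array([[31,6,8],[31,-6,8],[-31,-6,8],[-31,6,8],[31,6,8.]])]
HOUS=[circ(47,32),circ(56,0),circ(20,32,np.arange(32,149,9)),circ(20,32,np.arange(212,329,9))]+[np.array([[20*np.cos(a),20*np.sin(a),32],[35*np.cos(a),35*np.sin(a),32]]) for a in np.radians([32,-32,148,212])]
def over(c,models,x0,y0,w,h,s):
    o=crop(c["image"],x0,y0,w,h,s)
    for p,parts,col in models:
        for q in parts:
            u=((proj(c,place(p,q))-[x0,y0]+.5)*s).round().astype(np.int32)
            cv2.polylines(o,[u.reshape(-1,1,2)],False,col,1,cv2.LINE_AA)
    return o
E
python3 - <<'E'
from cell import manip
from h import *
t=manip.camera("top");s=manip.camera("scene")
# plug: top-face corners + lug end from 8x crop
uv=np.array([[175,120],[225,127],[185,288],[138,275],[112,348],[146,356]])/8-.5+[335,170]
P=np.array([[23,8,76],[23,-8,76],[-23,-8,76],[-23,8,76],[-31,6,8],[-31,-6,8]])
f=least_squares(lambda p:(proj(t,place(p,P))-uv).ravel(),[484,-111,-.2])
print("plug",f.x[:2],np.degrees(f.x[2]),f.fun.round(2)); pl=f.x
# housing: lips mask
im=t["image"].astype(int)[150:220,155:230]
w=(im.min(2)>190); n,l,st,ce=cv2.connectedComponentsWithStats(w.astype(np.uint8)); print([(st[i,4],ce[i].round(1)+[155,150]) for i in range(1,n) if st[i,4]>8])
y=(im[...,0]-im[...,2]>90); v,u=np.nonzero(y); print("spig",u.mean()+155,v.mean()+150)
big=[ce[i]+[155,150] for i in np.argsort(-st[1:,4])[:2]+1]
A,B=[ray(t,q,32) for q in big]; d=A-B; yaw=np.arctan2(d[1],d[0])-np.pi/2
yaw=(yaw+np.pi/2)%np.pi-np.pi/2
ho=np.r_[((A+B)/2)[:2],yaw]; print("housing",ho[:2],np.degrees(yaw), "spig dir",np.degrees(np.arctan2(*(ray(t,(u.mean()+155,v.mean()+150),20)[:2]-ho[:2])[::-1])))
np.savez("fit.npz",pl=pl,ho=ho)
m=[(pl,PLUG,(0,0,255)),(ho,HOUS,(0,0,255))]
a=np.hstack([over(t,m,333,172,50,50,6),over(t,m,160,152,80,60,6)[:300,:480]])
b=np.hstack([over(s,m,338,155,60,50,6)[:,:360],over(s,m,196,220,70,60,6)[:300,:420]])
a=a[:,:780];b=b[:,:780];a=cv2.resize(a,(780,300))
cv2.imwrite("pics/o1.png",np.vstack([a,b]))
# tool state
S=manip.read_state();M=R.from_euler('xyz',S["eef_rot"]).as_matrix();print(M.round(3))
E
```

```text
plug [ 478.71431383 -114.71034369] -12.659975286728514 [-0.44 -0.57  0.4   0.34  0.62  0.21 -0.66  0.03 -0.35 -0.15  0.44  0.13]
[(np.int32(181), array([181.5, 181.3])), (np.int32(174), array([202.7, 189.7]))]
spig 202.13186813186815 167.76923076923077
housing [497.60499451 255.71569626] -19.893985702794982 spig dir -20.43754273225874
[[-0.     0.936  0.352]
 [ 0.     0.352 -0.936]
 [-1.     0.    -0.   ]]
```

View pics/o1.png

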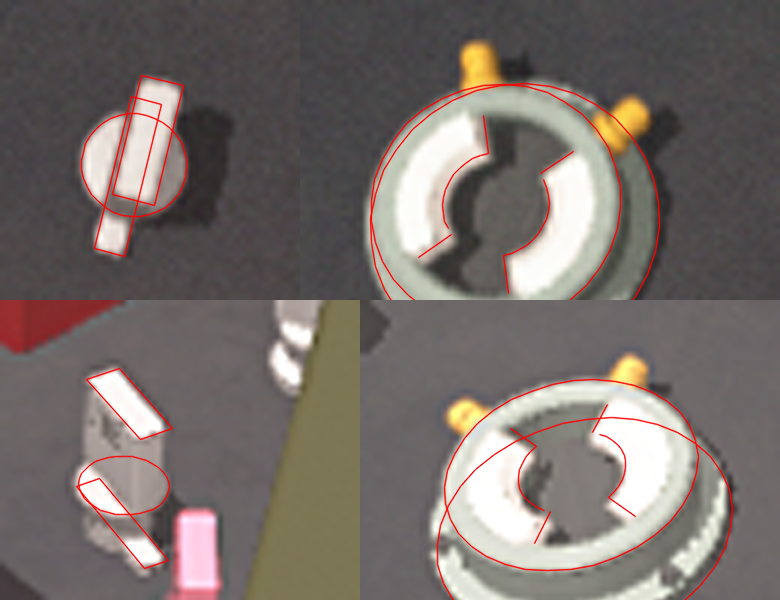

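The fit matches in both cameras to about a pixel. Joint 6 has to end the quarter turn within its range, so I grip with the jaw axis at world yaw +77.3° (q6 ≈ -91° at the plug, -43° at insertion, +47° when locked).

```bash
cat > go.py <<'E'
import sys
from cell import manip
from h import *
def to(x,y,z,yaw):
    S=manip.read_state();M=R.from_euler('xyz',S["eef_rot"]).as_matrix()
    d=M.T@(np.array([x,y,z])-S["eef_pos"])/40; cur=np.degrees(np.arctan2(M[1,2],M[0,2]))
    print("t",round(S["clock"],2),"pos",S["eef_pos"].round(1),"zyaw",cur.round(2),"q6",S["joints"][5].round(2),"tilt",M[2].round(3),"gap",S["finger_gap"].round(1),"F",S["wrist_force"].round(1),"Mo",S["moment"].round(2))
    print("txyz",d.round(3),"turn",round((cur-yaw)/6,3))
if __name__=="__main__": to(*map(float,sys.argv[1:5]))
E
python3 go.py 478.7 -114.7 110 77.34
```

```text
Traceback (most recent call last):
  File "go.py", line 9, in <module>
    if __name__=="__main__": to(*map(float,sys.argv[1:5]))
                             ~~^^^^^^^^^^^^^^^^^^^^^^^^^^^
  File "go.py", line 7, in to
    print("t",round(S["clock"],2),"pos",S["eef_pos"].round(1),"zyaw",cur.round(2),"q6",S["joints"][5].round(2),"tilt",M[2].round(3),"gap",S["finger_gap"].round(1),"F",S["wrist_force"].round(1),"Mo",S["moment"].round(2))
                                                                                                                                          ^^^^^^^^^^^^^^^^^^^^^
AttributeError: 'float' object has no attribute 'round'
```

```bash
sed -i 's/S\["finger_gap"\].round(1)/round(float(S["finger_gap"]),1)/' go.py
python3 go.py 478.7 -114.7 110 77.34
```

```text
t 0.3 pos [ 193.6 -514.7  168.3] zyaw -69.39 q6 -0.07 tilt [-1.  0. -0.] gap 93.8 F [-0.4 -0.8  0.1] Mo [-0.01 -0.04  0.05]
txyz [ 1.46  10.191 -6.85 ] turn -24.454
```

```bash
python3 -m jog '[{"grip":1,"tx":0,"ty":0.3,"tz":-0.2,"turn":-0.5},{"grip":1,"tx":0,"ty":0.9,"tz":-0.6,"turn":-1.5},{"grip":1,"tx":0,"ty":1.7,"tz":-1.15,"turn":-2.6},{"grip":1,"tx":0,"ty":2.5,"tz":-1.7,"turn":-3.7},{"grip":1,"tx":0,"ty":3.3,"tz":-2.2,"turn":-4.8},{"grip":1,"tx":0,"ty":4.1,"tz":-2.75,"turn":-5.9},{"grip":1,"tx":0,"ty":4.9,"tz":-3.3,"turn":-7},{"grip":1,"tx":0,"ty":5.7,"tz":-3.8,"turn":-8.1},{"grip":1,"tx":0,"ty":6.5,"tz":-4.35,"turn":-9.2},{"grip":1,"tx":0,"ty":7.3,"tz":-4.9,"turn":-10.3},{"grip":1,"tx":0,"ty":8.1,"tz":-5.45,"turn":-11.4},{"grip":1,"tx":0,"ty":8.7,"tz":-5.85,"turn":-12.4}]'
python3 go.py 478.7 -114.7 110 77.34
```

```text
clock: 1.3
eef_pos: [438.1, -170.8, 168.6]
eef_rot: [-0.076, 1.57, 0.018]
wrist_force: [-0.0, -0.8, 0.2]
finger_gap: 93.9
t 1.3 pos [ 438.1 -170.8  168.6] zyaw 5.4 q6 -0.54 tilt [-1.    -0.     0.001] gap 93.9 F [-0.  -0.8  0.2] Mo [-0.01 -0.11  0.05]
txyz [1.467 1.301 1.142] turn -11.989
```

```bash
python3 -m jog '[{"grip":1,"tx":0,"ty":0.3,"tz":0.3,"turn":-1.1},{"grip":1,"tx":0.2,"ty":0.6,"tz":0.6,"turn":-2.2},{"grip":1,"tx":0.4,"ty":0.9,"tz":0.8,"turn":-3.3},{"grip":1,"tx":0.7,"ty":1.1,"tz":1,"turn":-4.4},{"grip":1,"tx":1,"ty":1.25,"tz":1.1,"turn":-5.5},{"grip":1,"tx":1.2,"ty":1.35,"tz":1.16,"turn":-6.6},{"grip":1,"tx":1.3,"ty":1.35,"tz":1.16,"turn":-7.7},{"grip":1,"tx":1.4,"ty":1.35,"tz":1.16,"turn":-8.8},{"grip":1,"tx":1.46,"ty":1.35,"tz":1.16,"turn":-9.9},{"grip":1,"tx":1.46,"ty":1.35,"tz":1.16,"turn":-11},{"grip":1,"tx":1.46,"ty":1.35,"tz":1.16,"turn":-11.7},{"grip":1,"tx":1.46,"ty":1.35,"tz":1.16,"turn":-12.05}]'
python3 -m jog '[{"grip":1,"tx":0},{"grip":1,"tx":0}]'
python3 go.py 478.7 -114.7 43.2 77.34
python3 - <<'E'
from cell import manip
from h import *
z=np.load("fit.npz");m=[(z["pl"],PLUG,(0,0,255))]
t=manip.camera("top");s=manip.camera("scene")
cv2.imwrite("pics/g1.png",np.hstack([crop(t["image"],290,120,130,130,3),over(s,m,300,90,130,130,3)]))
E
```

```text
clock: 2.3
eef_pos: [478.4, -115.4, 109.9]
eef_rot: [1.554, 1.571, 2.908]
wrist_force: [-0.0, 0.0, -0.0]
finger_gap: 93.7
t 2.3 pos [ 478.4 -115.4  109.9] zyaw 77.58 q6 -1.66 tilt [-1.  0.  0.] gap 93.7 F [-0.  0. -0.] Mo [ 0.05 -0.12  0.01]
txyz [ 1.668 -0.004  0.018] turn 0.039$[0]: bad value
```

View pics/g1.png

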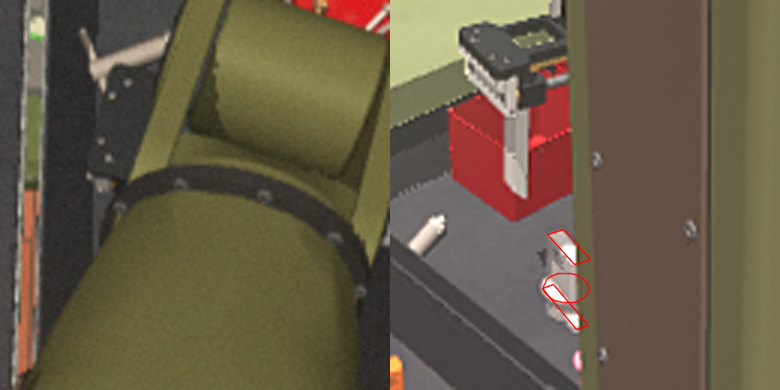

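The arm hides the plug in the top view. In the scene view the plug still stands at the fitted pose, and the left finger is clear of it, so I descend.

```bash
python3 -m jog '[{"grip":1,"tx":0.2,"ty":0,"tz":0.02,"turn":0.03},{"grip":1,"tx":0.5,"ty":0,"tz":0.02,"turn":0.03},{"grip":1,"tx":0.8,"ty":0,"tz":0.02,"turn":0.03},{"grip":1,"tx":1.1,"ty":0,"tz":0.02,"turn":0.03},{"grip":1,"tx":1.4,"ty":0,"tz":0.02,"turn":0.03},{"grip":1,"tx":1.6,"ty":0,"tz":0.02,"turn":0.03},{"grip":1,"tx":1.67,"ty":0,"tz":0.02,"turn":0.03},{"grip":1,"tx":1.67,"ty":0,"tz":0.02,"turn":0.03}]'
python3 go.py 478.7 -114.7 43.2 77.34
python3 -m jog '[{"grip":0.3,"tx":0,"ty":0,"tz":0,"turn":0},{"grip":0.22,"tx":0,"ty":0,"tz":0,"turn":0},{"grip":0.2,"tx":0,"ty":0,"tz":0,"turn":0},{"grip":0.18,"tx":0,"ty":0,"tz":0,"turn":0},{"grip":0.1,"tx":0,"ty":0,"tz":0,"turn":0},{"grip":0,"tx":0,"ty":0,"tz":0,"turn":0},{"grip":0,"tx":0,"ty":0,"tz":0,"turn":0},{"grip":0,"tx":0,"ty":0,"tz":0,"turn":0}]' 30
python3 go.py 478.7 -114.7 43.2 77.34
```

```text
clock: 3.07
eef_pos: [478.3, -114.5, 42.6]
eef_rot: [1.507, 1.57, 2.852]
wrist_force: [0.2, 0.1, -0.7]
finger_gap: 94.0
t 3.07 pos [ 478.3 -114.5   42.6] zyaw 77.1 q6 -1.65 tilt [-1.     0.001  0.   ] gap 94.0 F [ 0.2  0.1 -0.7] Mo [ 0.02 -0.12 -0.01]
txyz [-0.016 -0.011 -0.003] turn -0.041
clock: 3.73
eef_pos: [478.7, -114.6, 43.3]
eef_rot: [-1.758, 1.571, -0.412]
wrist_force: [-0.0, -0.5, -0.7]
finger_gap: 44.1
t 3.73 pos [ 478.7 -114.6   43.3] zyaw 77.13 q6 -1.66 tilt [-1. -0. -0.] gap 44.1 F [-0.  -0.5 -0.7] Mo [ 0.03 -0.14 -0.05]
txyz [ 0.003 -0.001 -0.002] turn -0.035
```

```bash
python3 -m jog '[{"grip":0,"tx":0,"ty":0,"tz":0,"turn":0},{"grip":0,"tx":0,"ty":0,"tz":0,"turn":0},{"grip":0,"tx":0,"ty":0,"tz":0,"turn":0},{"grip":0,"tx":0,"ty":0,"tz":0,"turn":0},{"grip":0,"tx":0,"ty":0,"tz":0,"turn":0},{"grip":0,"tx":0,"ty":0,"tz":0,"turn":0},{"grip":0,"tx":0,"ty":0,"tz":0,"turn":0},{"grip":0,"tx":0,"ty":0,"tz":0,"turn":0}]' 40
python3 go.py 478.7 -114.7 43.2 77.34
```

```text
clock: 4.4
eef_pos: [478.6, -114.6, 43.3]
eef_rot: [0.945, 1.571, 2.291]
wrist_force: [-0.6, 0.0, 0.6]
finger_gap: 0.2
t 4.4 pos [ 478.6 -114.6   43.3] zyaw 77.13 q6 -1.66 tilt [-1.  0.  0.] gap 0.2 F [-0.6  0.   0.6] Mo [ 0.03 -0.17  0.03]
txyz [ 0.001 -0.002 -0.002] turn -0.034
```

The fingers shut completely, so nothing is between them. I look again before moving.

Run:
```python
from cell import manip
from h import *
z=np.load("fit.npz");m=[(z["pl"],PLUG,(0,0,255))]
t=manip.camera("top");s=manip.camera("scene")
tcp=np.array([[478.6,-114.6,43.3]]); print(proj(s,tcp),proj(t,tcp))
cv2.imwrite("pics/g2.png",np.hstack([crop(t["image"],310,140,95,110,4),over(s,m,300,90,100,110,4)]))
```

```text
[[358.34637282 181.46504266]] [[355.37616846 197.79407845]]
```

View pics/g2.png

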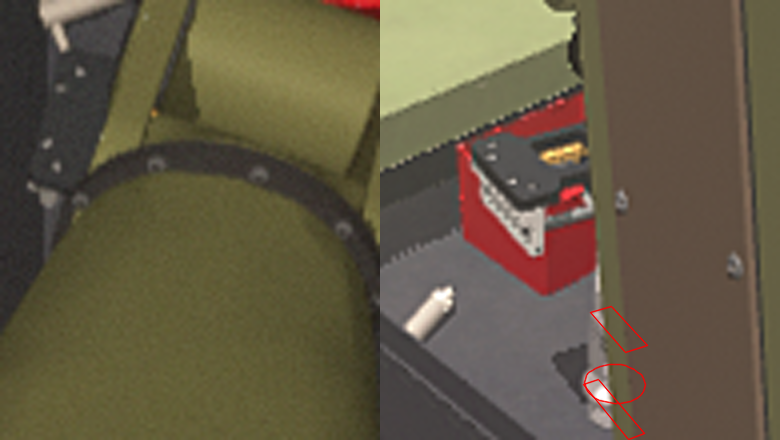

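Run:
```python
from cell import manip
from h import *
s=manip.camera("scene")
print(proj(s,[[488.5,-69.5,110],[490,-62,110],[488.5,-69.5,172],[478.6,-114.6,140],[478.6,-114.6,43],[497,-34,140]]).round(1))
d=(s["image"].astype(int)-cv2.imread("pics/scene0.png")[:,:,::-1])
cv2.imwrite("pics/g3.png",np.hstack([crop(s["image"],325,110,40,100,6)[:600],crop(cv2.imread("pics/scene0.png")[:,:,::-1],325,110,40,100,6)]))
```

```text
[[343.5 166.2]
 [340.8 167.1]
 [344.2 145.5]
 [360.3 151.4]
 [358.3 181.6]
 [330.3 160.4]]
```

View pics/g3.png

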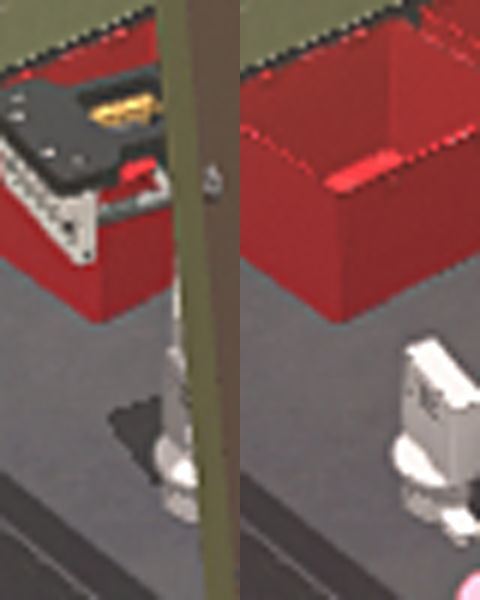

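Run:
```python
from cell import manip
from h import *
s=manip.camera("scene");t=manip.camera("top")
T=np.array([193.64,-514.77,168.4]);z=np.array([.352,-.936,0]);y=np.array([.936,.352,0]);u=np.array([0,0,1])
P=[T+47*z,T-47*z,T+59*z,T-59*z,T-59*z+60*u,T+59*z+60*u,T-59*z+97*u,T+59*z+97*u]
print(proj(s,P).round(0).tolist()); print(proj(t,P).round(0).tolist())
a=cv2.imread("pics/scene0.png")[:,:,::-1];b=cv2.imread("pics/top0.png")[:,:,::-1]
A=crop(a,530,0,110,140,4);B=crop(b,540,300,100,100,4)
for im,c,x0,y0 in((A,s,530,0),(B,t,540,300)):
    for k,q in enumerate(proj(c,P)): cv2.circle(im,tuple(int(v) for v in (q-[x0,y0]+.5)*4),3,(0,0,255) if k<2 else (255,0,0),-1)
cv2.imwrite("pics/s0.png",np.hstack([A,np.vstack([B[:, :350],np.zeros((160,350,3),np.uint8)])]))
```

```text
[[562.0, 125.0], [556.0, 143.0], [562.0, 123.0], [555.0, 146.0], [565.0, 124.0], [572.0, 102.0], [572.0, 110.0], [578.0, 88.0]]
[[595.0, 331.0], [550.0, 348.0], [601.0, 329.0], [545.0, 350.0], [562.0, 354.0], [622.0, 331.0], [574.0, 357.0], [637.0, 333.0]]
```

View pics/s0.png

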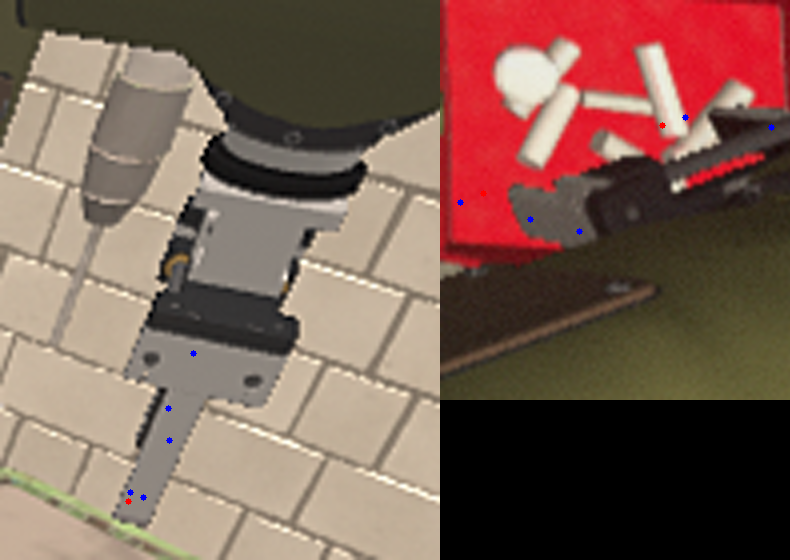

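The reported TCP and the picture disagree. In both the start picture and the hover picture, the finger tips appear about 32-40 mm higher than reported. The shut fingers therefore passed just over the bar top, and the plug still stands where it was. I'll lift slightly, reopen, and go about 36 mm lower. That is safe under either reading: the reported z would be about 7 mm, with the open fingers clear of collar and lugs.

```bash
python3 -m jog '[{"grip":0,"tx":-0.2,"ty":0,"tz":0,"turn":0},{"grip":1,"tx":-0.4,"ty":0,"tz":0,"turn":0},{"grip":1,"tx":-0.4,"ty":0,"tz":0,"turn":0},{"grip":1,"tx":-0.4,"ty":0,"tz":0,"turn":0},{"grip":1,"tx":-0.4,"ty":0,"tz":0,"turn":0},{"grip":1,"tx":-0.4,"ty":0,"tz":0,"turn":0},{"grip":1,"tx":-0.4,"ty":0,"tz":0,"turn":0},{"grip":1,"tx":-0.4,"ty":0,"tz":0,"turn":0},{"grip":1,"tx":-0.4,"ty":0,"tz":0,"turn":0},{"grip":1,"tx":-0.4,"ty":0,"tz":0,"turn":0},{"grip":1,"tx":-0.4,"ty":0,"tz":0,"turn":0},{"grip":1,"tx":-0.4,"ty":0,"tz":0,"turn":0}]'
python3 go.py 478.7 -114.7 25 77.34
python3 - <<'E'
from cell import manip
from h import *
z=np.load("fit.npz")["pl"]
s=manip.camera("scene")
e=manip.read_state()["eef_pos"]; a=np.radians(77.1); d=np.array([np.cos(a),np.sin(a),0])
o=over(s,[(z,PLUG,(0,0,255))],310,110,70,100,6)
for q in proj(s,[e+50*d,e+50*d+[0,0,36]]): cv2.circle(o,tuple(int(v) for v in (q-[310,110]+.5)*6),3,(0,255,0),-1)
cv2.imwrite("pics/g4.png",o)
E
```

```text
clock: 5.65
eef_pos: [478.6, -114.6, 59.2]
eef_rot: [1.768, 1.571, 3.115]
wrist_force: [-0.3, -0.3, -0.2]
finger_gap: 70.3
t 5.65 pos [ 478.6 -114.6   59.2] zyaw 77.14 q6 -1.66 tilt [-1.  0. -0.] gap 70.3 F [-0.3 -0.3 -0.2] Mo [ 0.06 -0.11  0.01]
txyz [ 0.855 -0.002 -0.002] turn -0.034
```

View pics/g4.png

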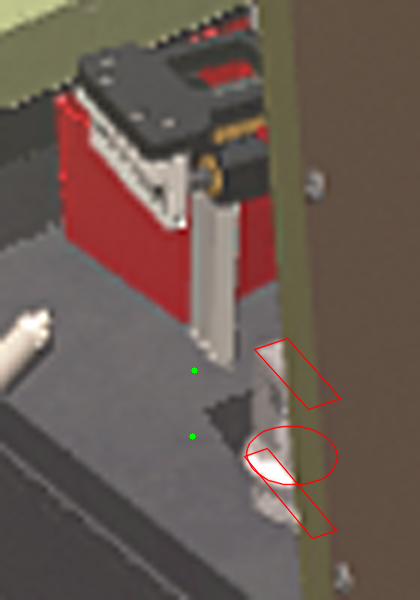

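The tips again appear about 12 px (36 mm) too high, and the plug is untouched. One camera can't separate a vertical offset from a horizontal one, so I compare both hypotheses in the top view.

Run:
```python
from cell import manip
from h import *
t=manip.camera("top");s=manip.camera("scene")
e=manip.read_state()["eef_pos"]; a=np.radians(77.1); d=np.array([np.cos(a),np.sin(a),0]);n=np.array([-d[1],d[0],0])
o=[crop(t["image"],305,130,70,90,6)[:540,:420],crop(s["image"],305,100,60,90,6)[:540,:360]]
g=35
F=np.array([n*8+d*g,n*8+d*(g+12.5),-n*8+d*(g+12.5),-n*8+d*g,n*8+d*g]) 
L=[F,np.array([F[1],F[1]+[0,0,97]]),np.array([F[2],F[2]+[0,0,97]])]+[np.array([88*d+37*n,88*d-37*n])+[0,0,97]]
for im,c,x0,y0 in((o[0],t,305,130),(o[1],s,305,100)):
  for off,col in(([0,0,36],(0,255,0)),([32,-32,0],(255,0,255)),([0,0,0],(0,0,255))):
    for q in L:
      u=((proj(c,e+off+q)-[x0,y0]+.5)*6).astype(np.int32); cv2.polylines(im,[u.reshape(-1,1,2)],False,col,1,cv2.LINE_AA)
cv2.imwrite("pics/g5.png",np.hstack(o))
```

```text
(no output)
```

View pics/g5.png

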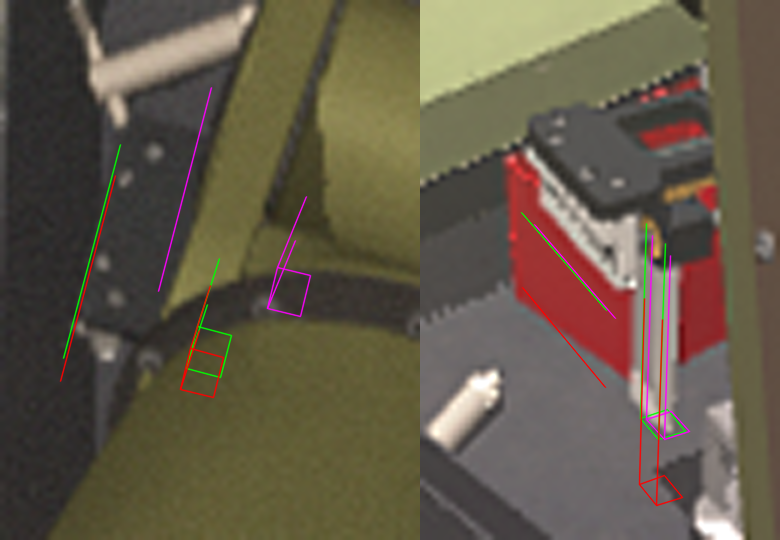

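The top view settles it: the vertical offset (green) lies on the gripper and the horizontal one (magenta) does not. So the tips are about 37 mm above the reported z. I use that from here on, with reported z ≈ 6 for the grasp.

```bash
python3 -m jog '[{"grip":1,"tx":0.15,"ty":0,"tz":0,"turn":0},{"grip":1,"tx":0.35,"ty":0,"tz":0,"turn":0},{"grip":1,"tx":0.6,"ty":0,"tz":0,"turn":0},{"grip":1,"tx":0.85,"ty":0,"tz":0,"turn":0},{"grip":1,"tx":1.1,"ty":0,"tz":0,"turn":0},{"grip":1,"tx":1.25,"ty":0,"tz":0,"turn":0},{"grip":1,"tx":1.33,"ty":0,"tz":0,"turn":0},{"grip":1,"tx":1.33,"ty":0,"tz":0,"turn":0}]'
python3 go.py 478.7 -114.7 6 77.34
python3 -m jog '[{"grip":0,"tx":0,"ty":0,"tz":0,"turn":0},{"grip":0,"tx":0,"ty":0,"tz":0,"turn":0},{"grip":0,"tx":0,"ty":0,"tz":0,"turn":0},{"grip":0,"tx":0,"ty":0,"tz":0,"turn":0},{"grip":0,"tx":0,"ty":0,"tz":0,"turn":0},{"grip":0,"tx":0,"ty":0,"tz":0,"turn":0},{"grip":0,"tx":0,"ty":0,"tz":0,"turn":0},{"grip":0,"tx":0,"ty":0,"tz":0,"turn":0},{"grip":0,"tx":0,"ty":0,"tz":0,"turn":0},{"grip":0,"tx":0,"ty":0,"tz":0,"turn":0},{"grip":0,"tx":0,"ty":0,"tz":0,"turn":0},{"grip":0,"tx":0,"ty":0,"tz":0,"turn":0}]' 40
python3 go.py 478.7 -114.7 6 77.34
```

```text
clock: 6.47
eef_pos: [478.3, -114.5, 5.2]
eef_rot: [1.464, 1.569, 2.81]
wrist_force: [0.6, 0.0, 0.3]
finger_gap: 94.1
t 6.47 pos [ 478.3 -114.5    5.2] zyaw 77.13 q6 -1.66 tilt [-1.     0.001  0.   ] gap 94.1 F [0.6 0.  0.3] Mo [ 0.05 -0.16  0.01]
txyz [-0.021 -0.012 -0.003] turn -0.034
clock: 7.47
eef_pos: [478.7, -114.6, 6.0]
eef_rot: [0.279, 1.571, 1.625]
wrist_force: [-0.0, 0.8, 0.0]
finger_gap: 17.2
t 7.47 pos [ 478.7 -114.6    6. ] zyaw 77.14 q6 -1.66 tilt [-1.  0.  0.] gap 17.2 F [-0.   0.8  0. ] Mo [ 0.05 -0.18  0.03]
txyz [ 0.001 -0.002 -0.003] turn -0.034
```

```bash
python3 -m jog '[{"grip":0,"tx":0,"ty":0,"tz":0,"turn":0},{"grip":0,"tx":0,"ty":0,"tz":0,"turn":0},{"grip":0,"tx":-0.1,"ty":0,"tz":0,"turn":0},{"grip":0,"tx":-0.3,"ty":0,"tz":0,"turn":0},{"grip":0,"tx":-0.6,"ty":0,"tz":0,"turn":0},{"grip":0,"tx":-1,"ty":0,"tz":0,"turn":0},{"grip":0,"tx":-1.5,"ty":0,"tz":0,"turn":0},{"grip":0,"tx":-2,"ty":0,"tz":0,"turn":0},{"grip":0,"tx":-2.5,"ty":0,"tz":0,"turn":0},{"grip":0,"tx":-2.9,"ty":0,"tz":0,"turn":0},{"grip":0,"tx":-3.1,"ty":0,"tz":0,"turn":0},{"grip":0,"tx":-3.2,"ty":0,"tz":0,"turn":0}]' 45
python3 go.py 497.6 255.7 134 70.1
```

```text
clock: 8.47
eef_pos: [479.0, -114.7, 135.4]
eef_rot: [-1.645, 1.569, -0.299]
wrist_force: [-0.1, 0.1, -3.9]
finger_gap: 15.9
t 8.47 pos [ 479.  -114.7  135.4] zyaw 77.13 q6 -1.66 tilt [-1.    -0.002 -0.   ] gap 15.9 F [-0.1  0.1 -3.9] Mo [ 0.01 -0.2   0.01]
txyz [0.032 1.608 9.131] turn 1.172
```

```bash
python3 -m jog '[{"grip":0,"tx":0,"ty":0.03,"tz":0.2,"turn":0.05},{"grip":0,"tx":0,"ty":0.1,"tz":0.6,"turn":0.1},{"grip":0,"tx":0,"ty":0.22,"tz":1.3,"turn":0.2},{"grip":0,"tx":0,"ty":0.4,"tz":2.2,"turn":0.3},{"grip":0,"tx":0,"ty":0.55,"tz":3.2,"turn":0.4},{"grip":0,"tx":0,"ty":0.75,"tz":4.2,"turn":0.55},{"grip":0,"tx":0,"ty":0.92,"tz":5.2,"turn":0.7},{"grip":0,"tx":0,"ty":1.1,"tz":6.2,"turn":0.8},{"grip":0,"tx":0,"ty":1.27,"tz":7.2,"turn":0.9},{"grip":0,"tx":0,"ty":1.43,"tz":8.1,"turn":1},{"grip":0,"tx":0,"ty":1.55,"tz":8.8,"turn":1.1},{"grip":0,"tx":0,"ty":1.61,"tz":9.13,"turn":1.17}]'
python3 -m jog '[{"grip":0,"tx":0,"ty":0,"tz":0,"turn":0},{"grip":0,"tx":0,"ty":0,"tz":0,"turn":0},{"grip":0,"tx":0,"ty":0,"tz":0,"turn":0}]'
python3 go.py 497.6 255.7 54 70.1
python3 - <<'E'
from cell import manip
from h import *
z=np.load("fit.npz");ho=z["ho"];m=[(ho,HOUS,(0,0,255))]
t=manip.camera("top");s=manip.camera("scene")
cv2.imwrite("pics/f1r.png",s["image"][:,:,::-1])
S=manip.read_state();e=S["eef_pos"];M=R.from_euler('xyz',S["eef_rot"]).as_matrix();yaw=np.arctan2(M[1,2],M[0,2])-np.pi/2
up=e[2]-6.0
pp=[q+[0,0,up] for q in PLUG]
m.append(([e[0],e[1],yaw],pp,(0,255,0)))
cv2.imwrite("pics/f1.png",np.hstack([over(s,m,190,150,80,120,5),over(t,m,155,130,75,120,5)]))
E
```

```text
clock: 9.47
eef_pos: [495.8, 259.3, 132.5]
eef_rot: [2.054, 1.569, -3.004]
wrist_force: [-0.5, 0.1, -2.7]
finger_gap: 15.4
clock: 9.72
eef_pos: [496.7, 255.2, 133.2]
eef_rot: [2.427, 1.569, -2.633]
wrist_force: [-0.4, -1.0, -2.9]
finger_gap: 16.0
t 9.72 pos [496.7 255.2 133.2] zyaw 70.11 q6 -0.81 tilt [-1.     0.001 -0.001] gap 16.0 F [-0.4 -1.  -2.9] Mo [ 0.   -0.15  0.03]
txyz [ 1.981 -0.019  0.022] turn 0.001
```

View pics/f1.png

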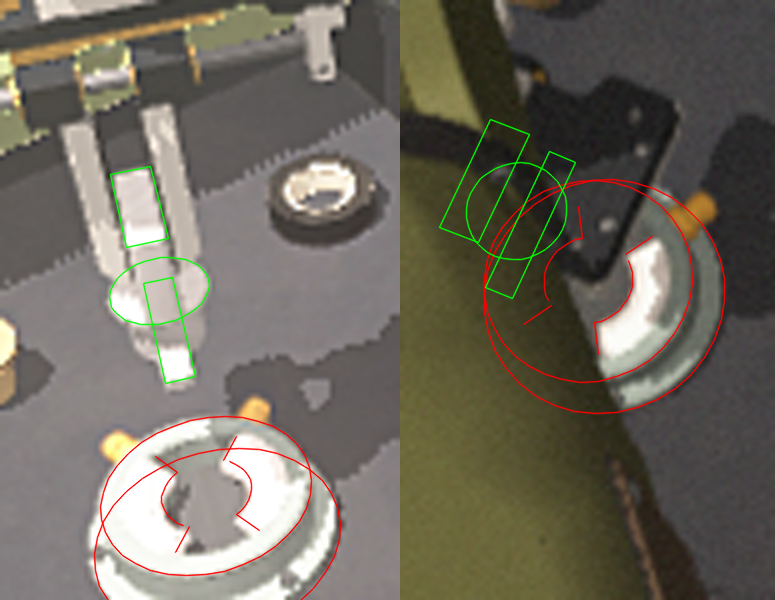

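The plug hangs upright in the jaws, and its drawn model matches the picture (lug bar at the foot, about (226,222) in the scene image). The slots and bar line up. Now I descend to just above the mouth.

```bash
python3 -m jog '[{"grip":0,"tx":0.2,"ty":-0.02,"tz":0.02,"turn":0},{"grip":0,"tx":0.5,"ty":-0.02,"tz":0.02,"turn":0},{"grip":0,"tx":0.9,"ty":-0.02,"tz":0.02,"turn":0},{"grip":0,"tx":1.3,"ty":-0.02,"tz":0.02,"turn":0},{"grip":0,"tx":1.7,"ty":-0.02,"tz":0.02,"turn":0},{"grip":0,"tx":2,"ty":-0.02,"tz":0.02,"turn":0},{"grip":0,"tx":2.15,"ty":-0.02,"tz":0.02,"turn":0},{"grip":0,"tx":2.18,"ty":-0.02,"tz":0.02,"turn":0},{"grip":0,"tx":2.18,"ty":-0.02,"tz":0.02,"turn":0},{"grip":0,"tx":2.18,"ty":-0.02,"tz":0.02,"turn":0}]'
python3 go.py 497.6 255.7 16 70.1
```

```text
clock: 10.65
eef_pos: [498.7, 256.4, 47.6]
eef_rot: [-0.798, 1.57, 0.426]
wrist_force: [-0.2, 0.2, -3.0]
finger_gap: 16.0
t 10.65 pos [498.7 256.4  47.6] zyaw 70.11 q6 -0.81 tilt [-1.    -0.001  0.001] gap 16.0 F [-0.2  0.2 -3. ] Mo [-0.02 -0.14 -0.03]
txyz [ 0.791  0.02  -0.026] turn 0.002
```

```bash
python3 -m jog '[{"grip":0,"tx":0,"ty":0,"tz":0,"turn":0},{"grip":0,"tx":0,"ty":0,"tz":0,"turn":0},{"grip":0,"tx":0.05,"ty":0,"tz":0,"turn":0},{"grip":0,"tx":0.1,"ty":0,"tz":0,"turn":0},{"grip":0,"tx":0.15,"ty":0,"tz":0,"turn":0},{"grip":0,"tx":0.2,"ty":0,"tz":0,"turn":0},{"grip":0,"tx":0.25,"ty":0,"tz":0,"turn":0},{"grip":0,"tx":0.3,"ty":0,"tz":0,"turn":0},{"grip":0,"tx":0.35,"ty":0,"tz":0,"turn":0},{"grip":0,"tx":0.4,"ty":0,"tz":0,"turn":0}]'
python3 go.py 497.6 255.7 16 70.1
```

```text
clock: 11.48
eef_pos: [498.2, 256.2, 30.6]
eef_rot: [2.11, 1.571, -2.949]
wrist_force: [0.8, 1.4, -2.3]
finger_gap: 15.6
t 11.48 pos [498.2 256.2  30.6] zyaw 70.12 q6 -0.81 tilt [-1.  0. -0.] gap 15.6 F [ 0.8  1.4 -2.3] Mo [ 0.06 -0.11 -0.  ]
txyz [ 0.365  0.009 -0.018] turn 0.003
```

```bash
python3 -m jog '[{"grip":0,"tx":0.05,"ty":0,"tz":-0.01,"turn":0},{"grip":0,"tx":0.1,"ty":0,"tz":-0.01,"turn":0},{"grip":0,"tx":0.15,"ty":0,"tz":-0.01,"turn":0},{"grip":0,"tx":0.2,"ty":0,"tz":-0.01,"turn":0},{"grip":0,"tx":0.25,"ty":0,"tz":-0.01,"turn":0},{"grip":0,"tx":0.3,"ty":0,"tz":-0.01,"turn":0},{"grip":0,"tx":0.32,"ty":0,"tz":-0.01,"turn":0},{"grip":0,"tx":0.32,"ty":0,"tz":-0.01,"turn":0}]'
python3 go.py 497.6 255.7 16 70.1
python3 -m jog '[{"grip":0,"tx":0.02,"ty":0,"tz":0,"turn":0},{"grip":0,"tx":0.04,"ty":0,"tz":0,"turn":0},{"grip":0,"tx":0.06,"ty":0,"tz":0,"turn":0},{"grip":0,"tx":0.06,"ty":0,"tz":0,"turn":0}]'
python3 go.py 497.6 255.7 16 70.1
```

```text
clock: 12.15
eef_pos: [498.0, 255.8, 17.8]
eef_rot: [2.323, 1.57, -2.736]
wrist_force: [1.1, -0.1, -1.8]
finger_gap: 15.9
t 12.15 pos [498.  255.8  17.8] zyaw 70.11 q6 -0.81 tilt [-1.  0. -0.] gap 15.9 F [ 1.1 -0.1 -1.8] Mo [ 0.06 -0.19 -0.02]
txyz [ 0.045  0.007 -0.006] turn 0.002
clock: 12.48
eef_pos: [498.2, 255.9, 16.1]
eef_rot: [-0.912, 1.57, 0.312]
wrist_force: [-2.7, -0.1, 3.1]
finger_gap: 15.5
t 12.48 pos [498.2 255.9  16.1] zyaw 70.11 q6 -0.81 tilt [-1. -0.  0.] gap 15.5 F [-2.7 -0.1  3.1] Mo [-0.22  0.24 -0.01]
txyz [ 0.001  0.013 -0.011] turn 0.002
```

Contact appears at the expected home height (z 16). I press slightly to confirm it is hard.

```bash
python3 -m jog '[{"grip":0,"tx":0.02,"ty":0,"tz":0,"turn":0},{"grip":0,"tx":0.03,"ty":0,"tz":0,"turn":0},{"grip":0,"tx":0.03,"ty":0,"tz":0,"turn":0},{"grip":0,"tx":0.03,"ty":0,"tz":0,"turn":0}]'
python3 go.py 497.6 255.7 16 70.1
```

```text
clock: 12.82
eef_pos: [498.3, 256.0, 16.0]
eef_rot: [-0.928, 1.57, 0.296]
wrist_force: [-8.5, -3.7, 16.4]
finger_gap: 15.9
t 12.82 pos [498.3 256.   16. ] zyaw 70.12 q6 -0.81 tilt [-1.    -0.001  0.001] gap 15.9 F [-8.5 -3.7 16.4] Mo [-0.82  1.52 -0.02]
txyz [ 0.     0.014 -0.013] turn 0.004
```

```bash
python3 -m jog '[{"grip":0,"tx":-0.03,"ty":0,"tz":0,"turn":0},{"grip":0,"tx":-0.03,"ty":0,"tz":0,"turn":0.3},{"grip":0,"tx":-0.03,"ty":0,"tz":0,"turn":0.8},{"grip":0,"tx":-0.03,"ty":0,"tz":0,"turn":1.4},{"grip":0,"tx":-0.03,"ty":0,"tz":0,"turn":2},{"grip":0,"tx":-0.03,"ty":0,"tz":0,"turn":2.6},{"grip":0,"tx":-0.03,"ty":0,"tz":0,"turn":3.2}]'
python3 go.py 497.6 255.7 16 -19.9
```

```text
clock: 13.4
eef_pos: [498.4, 255.8, 16.1]
eef_rot: [-0.843, 1.57, 0.042]
wrist_force: [-1.4, -0.9, 2.9]
finger_gap: 15.7
t 13.4 pos [498.4 255.8  16.1] zyaw 50.74 q6 -0.48 tilt [-1.    -0.001  0.001] gap 15.7 F [-1.4 -0.9  2.9] Mo [-0.4   0.12  0.09]
txyz [ 0.001  0.014 -0.015] turn 11.773
```

```bash
python3 -m jog '[{"grip":0,"tx":0,"ty":0,"tz":0,"turn":1},{"grip":0,"tx":0,"ty":0,"tz":0,"turn":2},{"grip":0,"tx":0,"ty":0,"tz":0,"turn":3},{"grip":0,"tx":0,"ty":0,"tz":0,"turn":4},{"grip":0,"tx":0,"ty":0,"tz":0,"turn":5},{"grip":0,"tx":0,"ty":0,"tz":0,"turn":6},{"grip":0,"tx":0,"ty":0,"tz":0,"turn":7},{"grip":0,"tx":0,"ty":0,"tz":0,"turn":8},{"grip":0,"tx":0,"ty":0,"tz":0,"turn":9},{"grip":0,"tx":0,"ty":0,"tz":0,"turn":10},{"grip":0,"tx":0,"ty":0,"tz":0,"turn":11},{"grip":0,"tx":0,"ty":0,"tz":0,"turn":11.8}]'
python3 -m jog '[{"grip":0,"tx":0,"ty":0,"tz":0,"turn":0},{"grip":0,"tx":0,"ty":0,"tz":0,"turn":0},{"grip":0,"tx":0,"ty":0,"tz":0,"turn":0}]'
python3 go.py 497.6 255.7 16 -19.9
```

```text
clock: 14.4
eef_pos: [498.5, 256.0, 16.0]
eef_rot: [0.673, 1.57, 0.321]
wrist_force: [-0.4, -0.5, 3.3]
finger_gap: 16.1
clock: 14.65
eef_pos: [498.5, 256.0, 16.0]
eef_rot: [0.779, 1.57, 0.435]
wrist_force: [-0.7, 0.5, 4.3]
finger_gap: 15.9
t 14.65 pos [498.5 256.   16. ] zyaw -19.72 q6 0.75 tilt [-1.     0.001  0.001] gap 15.9 F [-0.7  0.5  4.3] Mo [-0.05 -0.12 -0.03]
txyz [ 0.001 -0.015 -0.018] turn 0.03
```

Turned a full 90° at home depth with almost no resistance. I release slowly, withdraw upward, and check.

```bash
python3 -m jog '[{"grip":0.18,"tx":0,"ty":0,"tz":0,"turn":0},{"grip":0.22,"tx":0,"ty":0,"tz":0,"turn":0},{"grip":0.3,"tx":0,"ty":0,"tz":0,"turn":0},{"grip":0.4,"tx":0,"ty":0,"tz":0,"turn":0},{"grip":0.5,"tx":0,"ty":0,"tz":0,"turn":0},{"grip":0.5,"tx":0,"ty":0,"tz":0,"turn":0},{"grip":0.5,"tx":0,"ty":0,"tz":0,"turn":0},{"grip":0.5,"tx":0,"ty":0,"tz":0,"turn":0}]'
python3 -m jog '[{"grip":0.5,"tx":-0.1,"ty":0,"tz":0,"turn":0},{"grip":0.5,"tx":-0.3,"ty":0,"tz":0,"turn":0},{"grip":0.5,"tx":-0.6,"ty":0,"tz":0,"turn":0},{"grip":0.5,"tx":-1,"ty":0,"tz":0,"turn":0},{"grip":0.5,"tx":-1.5,"ty":0,"tz":0,"turn":0},{"grip":0.5,"tx":-2,"ty":0,"tz":0,"turn":0},{"grip":0.5,"tx":-2.5,"ty":0,"tz":0,"turn":0},{"grip":0.5,"tx":-3,"ty":0,"tz":0,"turn":0},{"grip":0.5,"tx":-3.3,"ty":0,"tz":0,"turn":0},{"grip":0.5,"tx":-3.5,"ty":0,"tz":0,"turn":0}]'
python3 go.py 497.6 255.7 160 -19.9
```

```text
clock: 15.32
eef_pos: [498.1, 255.9, 15.6]
eef_rot: [-3.108, 1.571, 2.828]
wrist_force: [0.5, -0.8, 0.5]
finger_gap: 47.0
clock: 16.15
eef_pos: [498.6, 256.1, 158.6]
eef_rot: [0.764, 1.568, 0.417]
wrist_force: [-0.6, -0.4, 0.2]
finger_gap: 47.3
t 16.15 pos [498.6 256.1 158.6] zyaw -19.88 q6 0.76 tilt [-1.     0.002  0.002] gap 47.3 F [-0.6 -0.4  0.2] Mo [ 0.01 -0.07  0.06]
txyz [-0.035 -0.018 -0.019] turn 0.003
```

Run:
```python
from cell import manip
from h import *
ho=np.load("fit.npz")["ho"]
s=manip.camera("scene");t=manip.camera("top")
lk=[q+[0,0,10] for q in PLUG[:2]]
m=[(ho,HOUS[:1],(0,0,255)),([498.2,256,ho[2]+np.pi/2],lk,(0,255,0))]
A=over(s,m,190,190,80,100,4);B=over(s,[],190,190,80,100,4)
C=crop(t["image"],400,165,50,50,3)
o=np.hstack([A,B,np.vstack([C,np.zeros((250,150,3),np.uint8)])]);cv2.imwrite("pics/end.png",o)
t0=cv2.imread("pics/top0.png")[:,:,::-1]
print("stopper diff",np.abs(t["image"].astype(int)-t0)[165:215,405:450].mean().round(2), "noise ref",np.abs(t["image"].astype(int)-t0)[20:90,100:300].mean().round(2))
```

```text
stopper diff 4.11 noise ref 6.53
```

View pics/end.png

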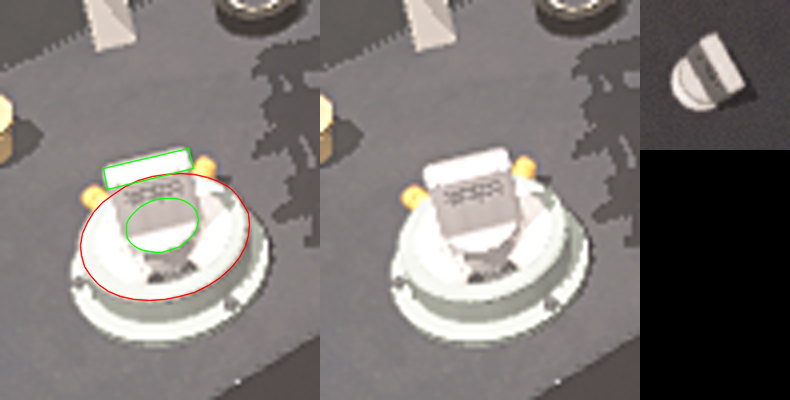

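The bar top at about (228,231) in the scene image matches the model drawn at home height and turned 90°. The near slot below it is empty, so the lugs are under the lips. The stopper is unchanged and the gripper is well clear, so I hand the job in.

```bash
python3 -c "
from cell import manip
print(manip.sign_off())"
```

```text
the job is handed in; nothing more can be done
None
```

The two-lug strainer plug is in the coolant filter housing: pushed fully home, turned a quarter turn clockwise, released, and the job is handed in. It took about 16 s of robot time.

- **Seating:** the plug stopped at the expected home height. A light extra press raised the force to about 16 N with no further movement.
- **Locking:** it turned 89.8° with almost no resistance. The last picture shows the bar along the housing's y axis at home height with the near slot empty. I did not do a pull test on the lock.
- **Stopper and gripper:** the stopper looks unchanged between the first and last pictures. The gripper is about 140 mm above the plug and touches nothing.
- **What disagreed:** the reported tool height was about 37 mm lower than the finger tips really were. My first grasp therefore closed on air just above the plug. I measured the offset in both cameras and corrected for it, and the plug had not moved.

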